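# Clip the trim weight to the vehicle's tow eye

## Task

Clip the trim weight with the snap hook onto the outer leg of the tow eye in front of the underwater vehicle: press the hook's sprung gate inward against the leg until the leg is inside and the gate has snapped shut behind it. Then draw the weight back so that the leg seats in the hook's rounded end, prove the catch with one steady pull of about 10 N for half a second (never load the eye with more than 15 N), and leave the weight lying flat at the eye, clipped on, let go and still. Do not drop it from the hand, and leave the other things where they are.

Things in the scene. Friction and masses are not known exactly. Their poses are not given: they have to be found in the camera images.
- hook: Trim weight with steel snap hook, 0.2 to 0.4 kg, lying flat. Grey block 34 (x) x 28 (y) x 34 (z) mm, gripped across its y faces; origin: centre of its underside. A flat hook of 10 mm bar, centre-line 6 mm up, runs along +x to a rounded end: spine at y = +17, sprung gate at y = -17. The bar is locked in the block at a depth that differs up to 8 mm either way from start to start.
- bow (a point): Nominal seat, fixed to the block at x = 91, y = 0, z = 6 mm of the hook: centre of a 12 mm leg seated in the rounded end (inner face 6, outer face 16 mm farther). The true seat, like the whole bar and gate, lies up to 8 mm nearer or farther along x: feel for it. Seated, the leg is clear of the gate, which shuts.
- mouth (a point): Nominal pressing spot, fixed to the block at x = 72, y = -17, z = 6 mm of the hook (true x up to 8 mm off). Gate x = 38 to 80, rigid nose beyond. Pressed toward +y near here a 12 mm leg enters to y = -3, then slides along +x to the seat. Over 4 mm farther out it meets the nose (leg centre stops at y about -25); nearer the pivot the gate's stop holds it at y = -13 to -4, yet it can slide outward.
- gate (a joint): The hook's sprung gate (bar 8 mm thick, 42 mm long, pivot nominally at x = 38, y = -17 mm of the hook): 0 = shut, grows as it swings inward to +y, stop at 0.72 rad. The spring shuts it; pressing it near its free end takes about 1.5 N to start and 2 to 4 N near the stop. It cannot open outward.
- eye: The tow eye: an upright fixed steel staple of 12 mm round bar, 78 mm high, on a 6 mm base plate. Origin: foot of its outer leg (farthest from the vehicle), at the plate's top face. Its +y axis points to the vehicle; the inner leg stands at y = +66 mm and a top bar joins the two. z is up. The base plate is 120 mm wide here and reaches from the vehicle to y = -115 mm.
- vehicle: Black torpedo-shaped underwater vehicle with a white band on two foam blocks and a base plate, fixed, about 170 mm wide and 235 mm high. Origin on the table below the eye's outer leg; +y runs along the hull: nose tip at y = 100 mm, 140 mm above the table, tail at y = 525 mm.
- spare: Bystander: the same grey block but with a plain closed ring (outer radius 29 mm, centre 50 mm along +x from the block's centre) in place of the gated hook. Origin: centre of the block's underside.
- mouse: Bystander: computer mouse, 100 x 62 x 36 mm; origin under its centre.
- tape: Bystander: white ring of tape core, 90 mm across, 25 mm high, lying flat; origin under its centre.
- foam_block: Bystander: dark foam offcut 70 x 100 x 40 mm; origin under its centre.
- grease_jar: Bystander: jar 56 mm across, 55 mm high; origin under its centre.
- screwdriver: Bystander: screwdriver about 190 mm long, lying.
- end_cap: Bystander: aluminium disc 60 mm across, 18 mm high; origin under its centre.
Mind the look-alikes: they are no part of the job. Leave any blue look-alike of the hook alone.

How it is judged (in metres and radians):
On the way, in this order (a step that is already met when the one before it is completed fails the run):
1. the outer leg of the eye is in the hook's mouth with the gate pressed well inward (value of joint gate above 0.3 rad and x of eye in the frame of hook between 0.04 and 0.098 m and y of eye in the frame of hook between -0.03 and 0.011 m).
2. with the leg inside the hook and the gate shut, the hook is pulled against the eye with more than 6 N, the leg in the rounded end, for 0.3 s (x of eye in the frame of hook between 0.075 and 0.108 m and y of eye in the frame of hook between -0.011 and 0.011 m and z of eye in the frame of hook between -0.066 and 0.012 m and value of joint gate below 0.08 rad and contact force between hook and eye above 6 N), for 0.3 s.
At the end, for the whole second after the job is handed in: The eye's outer leg is inside the closed hook (45 to 108 mm along the hook from the block's centre, within 11 mm of its centre line), the gate is shut (under 0.08 rad), and the weight lies flat (within 0.15 rad, its origin less than 15 mm above the table), released and still (under 0.02 m/s) (x of eye in the frame of hook between 0.045 and 0.108 m and y of eye in the frame of hook between -0.011 and 0.011 m and z of eye in the frame of hook between -0.066 and 0.012 m and value of joint gate below 0.08 rad and height (world z) of hook below 0.015 m and angle between hook's own z axis and vertical below 0.15 rad and linear speed of hook below 0.02 m/s); the robot touches nothing.
It fails at once if the tow eye is loaded with more than 15 N (contact force between eye and anything else above 15 N).
It fails at once if the weight is more than 45 mm above the table while no finger touches it (dropped or thrown) (height (world z) of hook above 0.045 m and contact force between the fingers and hook below 0.1 N).
It fails at once if a bystander is moved by more than 30 mm (distance of any of spare, mouse, tape, foam_block, grease_jar, screwdriver, end_cap from where it was at the start of the episode above 0.03 m).
It also fails if it takes over 67 s, if anything falls off the work surface, if the arm or the gripper's body presses on something with over 40 N, if the wrist force passes 120 N, or if a joint passes its speed limit or range.

## Robot

A 7-joint arm with a two-finger parallel gripper is mounted at the origin on the work surface. World frame = base frame: x ahead of the robot, y to its left, z up, the work surface at z = 0. Lengths are in m, angles in degrees, forces in N, time in s.
With the tool pointing down it reaches from about 0.35 to 0.9 m from the base axis. Payload 7.2 kg.
Tool frame: the origin (TCP) lies on the centre line of the jaws, within the pads' length; the fingertips stand 17 mm ahead of it and the grasp point (between the pads) lies 2 mm behind it (arm.tip_extent is the distance from the TCP to the fingertips, in m); z points along the fingers, y is the line along which they close (so a half turn about z gives the same grasp; the last joint's range is limited). The gripper opens to 88 mm and grips with 3 to 60 N. Pads are 20 mm wide; open, the fingers measure 115 mm over their backs; the gripper's body (75 mm by 178 mm) begins 61 mm behind the grasp point.
Start: joints at [-79.71, 23.554, -0.728, 91.456, 0.321, 64.991, -4.71], TCP at [0.153, 0.606, 0.24] pointing down, gripper open.
Joint ranges: [-169.25, 169.25], [-16.82, 113.86], [-84.01, 82.57], [7.8, 145.47], [-59.2, 239.2], [7.22, 106.19], [-163.78, 163.78]. Speed limits (degrees/s): [136.94, 136.94, 172.46, 172.46, 180, 180, 180].

## Interface

Orientations are given as a 3x3 rotation matrix whose columns are the frame's x, y, z axes.
In Python, from plant import arm gives the robot as it stands.
- The arm moves only by the tool arm_command, never from a script. Its argument "series" is a list of rows, each an object with "fingers": the finger opening in cm, from 0 to 8.78; "xyz": the shift along the tool's x, y, z in cm, a list of three; "rotation": the turn, a rotation vector about the tool's x, y, z in rad, a list of three. In form: [{"fingers": fingers, "xyz": [tx, ty, tz], "rotation": [rx, ry, rz]}, ...]. A call has exactly 10 rows; each row is the pose to reach, as a shift and turn from the pose commanded when the call began, along the tool's axes at that moment; what a row does not reach only later rows make up. A row lasts 1/10 s, in which the tool goes at most 50 mm and 8.59 degrees, less where a joint would pass 70% of its speed; a pose out of reach is approached as far as the arm can. A call with a gripper value outside its range is refused whole. The fingers move at their own pace and stop on an object; "newtons" is the grip in N (left out, the last holds). Time passes only in rows, so rows that repeat a pose let the fingers close, or fill a call up. It gives the time, the measured TCP pose, the force, the opening and the grip force at its end, in the units of the state.
- arm.sense(): the state, without advancing time (a new reading comes with each control period).
- arm.read_camera(name): name is "side" or "top" or "wrist"; returns a dict with "frame" (384x512x3 uint8, blue, green, red), "K" (3x3 intrinsics, pixels), "k1" (the pictures are not rectified: a ray, as slopes to the right and down, at radius r is drawn at 1 + k1 r^2 times it, then the intrinsics apply), "eye" and "orientation" of the camera in the world; the wrist camera has in their place "hand_eye" (4x4, takes a point from camera to tool coordinates, whose origin is the TCP and whose axes are the flange's). Camera axes: x right, y up, looking along -z (the intrinsics and any distortion apply to the point x, -y, -z); pixel columns grow to the right and rows downward; lengths in m; the calibration is good to about 2 mm. A picture is of the moment at which its call begins: read the wrist's pose just before it. There is no depth.
- arm.hand_in(): hands the job in; it is judged then, once.
The state is a dict: "time": time; "joints": joint angles; "dq": joint speeds; "tau": joint torques, N m; "ee_pos": TCP position; "orientation": TCP orientation; "ft_force": force on the tool from outside, world axes, zero at the start; "torque": the same for the moment, N m; "finger_gap": finger opening in m; "grip_force": force on a finger pad.
Only numpy, scipy, OpenCV 4.12 (cv2) and the standard library are available. Lean on these libraries where they do the work, as an engineer would, in place of code of your own. Each camera call takes 0.05 s, during which the arm holds its last target. There are 200 camera calls.

## Working session

There is one attempt and no reset: what is moved stays moved. The work goes in short steps, Python scripts to look and compute and a tool call to move; the robot and the scene stay as the last step left them, time stands still between calls to the robot, and variables do not carry over. Pictures are saved under pics/ and viewed, at most 10 in all, crops included, and the job is handed in when it is done.

Besides the shell and the picture viewer there is one more tool, called in YAML: its name, and indented under it one key for each argument. arm_command: Moves the arm, as the interface text tells. Its arguments: {"type":"object","properties":{"series":{"type":"array","items":{"type":"object","properties":{"fingers":{"type":"number"},"xyz":{"type":"array","items":{"type":"number"}},"rotation":{"type":"array","items":{"type":"number"}}}}},"newtons":{"type":"number"}},"required":["series"]}

```bash
mkdir -p pics; ls; cat > h.py <<'E'
import numpy as np, cv2
from plant import arm
def cam(name):
    s=arm.sense(); c=arm.read_camera(name)
    if 'eye' in c: R=np.array(c['orientation']);p=np.array(c['eye'])
    else:
        H=np.array(c['hand_eye']); T=np.array(s['orientation']); R=T@H[:3,:3]; p=T@H[:3,3]+np.array(s['ee_pos'])
    return dict(K=np.array(c['K']),k1=c['k1'],R=R,p=p,f=c['frame'])
def ray(c,u,v):
    d=np.array([(u-c['K'][0,2])/c['K'][0,0],(v-c['K'][1,2])/c['K'][1,1]]); q=d.copy()
    for _ in range(20): q=d/(1+c['k1']*(q@q))
    r=c['R']@np.array([q[0],-q[1],-1]); return r
def onz(c,u,v,z):
    r=ray(c,u,v); return c['p']+r*(z-c['p'][2])/r[2]
def proj(c,P):
    q=c['R'].T@(np.array(P)-c['p']); s=np.array([q[0],-q[1]])/-q[2]; s=s*(1+c['k1']*(s@s))
    return c['K'][0,0]*s[0]+c['K'][0,2], c['K'][1,1]*s[1]+c['K'][1,2]
def save(c,n): np.savez(n+'.npz',**c)
def load(n): d=np.load(n+'.npz'); return {k:d[k] for k in d}
E
python3 - <<'E'
from h import *
a=[]
for n in ['top','side']:
    c=cam(n); save(c,n); a.append(c['f']); print(n,c['p'].round(3),c['K'][0,0],c['k1'])
    cv2.imwrite(f'pics/{n}.png',cv2.resize(c['f'],(800,600),interpolation=cv2.INTER_CUBIC))
s=arm.sense(); print(s['time'],s['orientation'],s['ft_force'],arm.tip_extent)
E
```

```text
pics
top [ 0.264 -0.152  1.235] 425.2785912645266 -0.07926569093183522
side [ 0.426 -0.694  0.616] 363.49341790801356 -0.06790889922228044
0.1 [[-9.69458992e-01  2.45253353e-01 -2.37037289e-04]
 [ 2.45253448e-01  9.69458075e-01 -1.33701337e-03]
 [-9.81092992e-05 -1.35431385e-03 -9.99999078e-01]] [ 0.51566837 -0.22973366  0.49990981] 0.017
```

View pics/top.png

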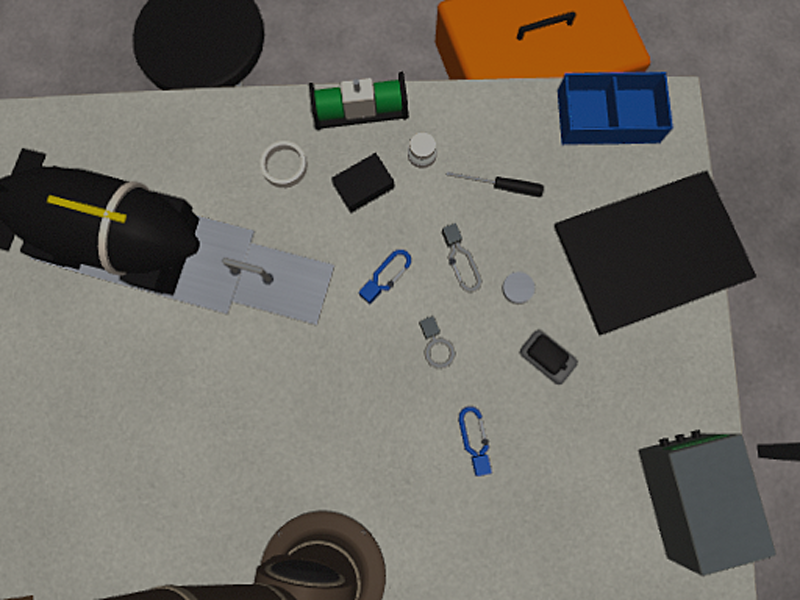

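View pics/side.png

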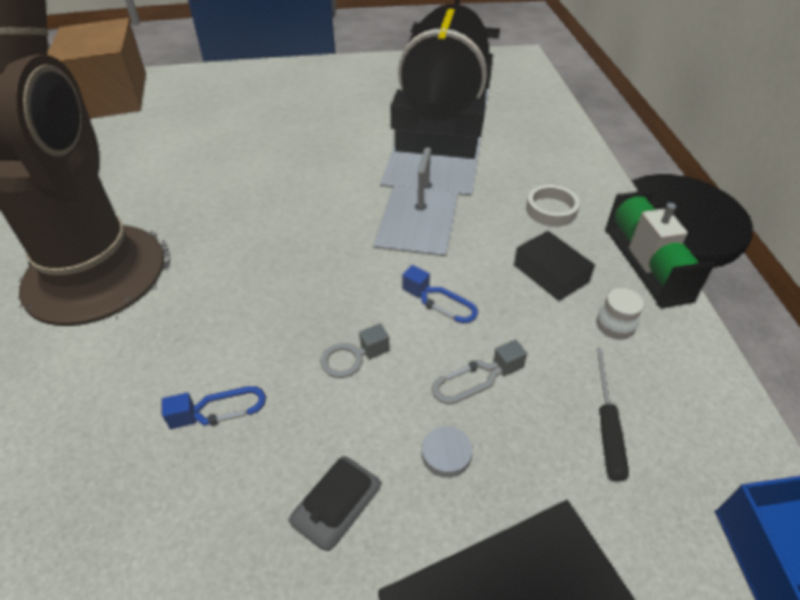

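Top view (800x600 scale): the grey gated hook has its block at (452,233), its bow at about (470,288) and its gate on the left. The plain ring spare is at (430,328). The eye's outer leg foot is at (267,279) and its inner leg near (228,263). I'll enlarge both areas.

```bash
python3 - <<'E'
from h import *
c=load('top'); f=c['f']
a=f[135:195,275:315]; b=f[155:215,135:215]
A=cv2.resize(a,None,fx=6.5,fy=6.5,interpolation=cv2.INTER_CUBIC); B=cv2.resize(b,None,fx=6.5,fy=6.5,interpolation=cv2.INTER_CUBIC)
cv2.imwrite('pics/c1.png',np.hstack([A,B])); print(A.shape,B.shape)
E
```

```text
(390, 260, 3) (390, 520, 3)
```

View pics/c1.png

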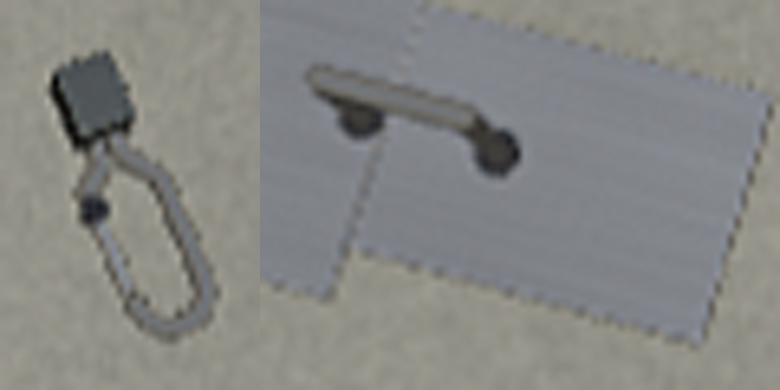

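The crop shows the hook block top centred at about (98,91) with its bow end at (172,338), and the gate on the left with its dark pivot at (93,209). The eye foot collars are at (497,150) and (360,118), and the plate end corners at (770,95) and (703,343).

```bash
python3 - <<'E'
from h import *
c=load('top')
def L(x,y,z): return onz(c,275+(x+.5)/6.5-.5,135+(y+.5)/6.5-.5,z)
def Rr(x,y,z): return onz(c,135+(x-260+.5)/6.5-.5,155+(y+.5)/6.5-.5,z)
b=L(98,91,.034); pv=L(93,209,.008); e=L(172,338,.006)
print('block',b,'pivot',pv,'end',e,'len',np.linalg.norm((e-b)[:2]))
h=np.degrees(np.arctan2(*(e-b)[1::-1])); print('hook yaw',h)
def gl(x,y): return L(x,y,.006)
for q in [(62,70),(107,53),(133,108),(85,132)]: print(L(*q,.034)[:2].round(4))
print('bow inner centre', L(168,300,.006))
o=Rr(497,150,.009); i=Rr(360,118,.009); p1=Rr(770,95,.006); p2=Rr(703,343,.006)
print('outer',o,'inner',i,np.linalg.norm((o-i)[:2])); print(p1,p2,np.linalg.norm(p1-p2))
m=(p1+p2)/2; d=o-m; print('plate mid->outer',np.linalg.norm(d[:2]),np.degrees(np.arctan2(d[1],d[0])), 'yaw legs',np.degrees(np.arctan2(*(i-o)[1::-1])),'edge normal',np.degrees(np.arctan2(*(p1-p2)[1::-1]))+90)
# side check
s=load('side')
for P in [b,e,o,i]: print(np.array(proj(s,P))*800/512)
E
```

```text
block [ 0.61690688 -0.25282886  0.034     ] pivot [ 0.56866147 -0.2503573   0.008     ] end [ 0.50803336 -0.28381815  0.006     ] len 0.11319795875753376
hook yaw -164.11175585395753
[ 0.6272 -0.237 ]
[ 0.6346 -0.2577]
[ 0.6085 -0.2682]
[ 0.5979 -0.2462]
bow inner centre [ 0.52568019 -0.28282283  0.006     ]
outer [0.54510771 0.10020919 0.009     ] inner [0.56200495 0.16385691 0.009     ] 0.06585247767100734
[ 0.56801529 -0.02474397  0.006     ] [0.45400544 0.00633825 0.006     ] 0.11817085539852314
plate mid->outer 0.11460202801477552 72.69079662751645 yaw legs 75.13204071363548 edge normal 74.75019859655546
[513.46389813 350.70504858]
[433.50270275 390.60255984]
[422.58384706 205.36288339]
[427.10853933 183.67851833]
```

```bash
cat >> h.py <<'E'
def rel(P,yaw=None):
    """cm shift (and z-turn to bring tool x to yaw deg) from measured pose"""
    s=arm.sense(); T=np.array(s['orientation']); d=T.T@(np.array(P)-s['ee_pos'])*100
    t=None
    if yaw is not None:
        R=np.array([[np.cos(np.radians(yaw)),np.sin(np.radians(yaw)),0],[np.sin(np.radians(yaw)),-np.cos(np.radians(yaw)),0],[0,0,-1]])
        t=cv2.Rodrigues(T.T@R)[0].ravel().round(4)
    return d.round(2),t
E
python3 - <<'E'
from h import *
print(rel([.38,.15,.26],-180)); print(rel([.605,-.255,.2],-162))
print(load('top')['R'])
E
```

```text
(array([-33.16, -38.6 ,  -2.05]), array([-1.400e-03, -1.000e-04, -2.478e-01]))
(array([-64.9 , -72.34,   4.  ]), array([-1.300e-03, -3.000e-04, -5.619e-01]))
[[-0.02484735  0.9815343  -0.18966556]
 [-0.99959439 -0.02703479 -0.00895416]
 [-0.01391638  0.18936615  0.98180792]]
```

arm_command:
  series:
    - {"fingers": 8,"xyz": [-3.3,-3.9,-0.5],"rotation": [0,0,-0.03]}
    - {"fingers": 8,"xyz": [-6.6,-7.7,-1],"rotation": [0,0,-0.06]}
    - {"fingers": 8,"xyz": [-9.9,-11.6,-2],"rotation": [0,0,-0.09]}
    - {"fingers": 8,"xyz": [-13,-15.4,-2],"rotation": [0,0,-0.12]}
    - {"fingers": 8,"xyz": [-16.5,-19.3,-2],"rotation": [0,0,-0.15]}
    - {"fingers": 8,"xyz": [-20,-23,-2],"rotation": [0,0,-0.18]}
    - {"fingers": 8,"xyz": [-23,-27,-2],"rotation": [0,0,-0.2]}
    - {"fingers": 8,"xyz": [-26.5,-31,-2],"rotation": [0,0,-0.22]}
    - {"fingers": 8,"xyz": [-30,-35,-2],"rotation": [0,0,-0.24]}
    - {"fingers": 8,"xyz": [-33,-38.6,-2],"rotation": [0,0,-0.25]}

```text
time: 1.1
ee_pos: [0.3748, 0.1572, 0.2597]
orientation: [[-1.0, -0.003, 0.0], [-0.003, 1.0, 0.0], [-0.0, 0.0, -1.0]]
ft_force: [0.7, 1.0, 0.2]
finger_gap: 0.08
grip_force: 0.0
```

```bash
python3 - <<'E'
from h import *
s=arm.sense(); print(s['time'],s['joints'],s['ee_pos']); print(rel([.605,-.255,.2],-162))
E
```

```text
1.1 [-4.60396258e+01 -2.89344557e-01  1.65833868e+01  1.18756554e+02
  7.38958640e-02  6.14982015e+01  6.06852886e+01] [0.37482394 0.15715061 0.25969648]
(array([-22.89, -41.29,   5.96]), array([ 4.000e-04,  3.000e-04, -3.111e-01]))
```

arm_command:
  series:
    - {"fingers": 8,"xyz": [-2.5,-4,0],"rotation": [0,0,-0.03]}
    - {"fingers": 8,"xyz": [-5,-8,0],"rotation": [0,0,-0.06]}
    - {"fingers": 8,"xyz": [-7,-12,0],"rotation": [0,0,-0.1]}
    - {"fingers": 8,"xyz": [-9.5,-16.5,0],"rotation": [0,0,-0.14]}
    - {"fingers": 8,"xyz": [-12,-21,1],"rotation": [0,0,-0.18]}
    - {"fingers": 8,"xyz": [-14,-25,2],"rotation": [0,0,-0.22]}
    - {"fingers": 8,"xyz": [-16.5,-29.5,3],"rotation": [0,0,-0.25]}
    - {"fingers": 8,"xyz": [-19,-34,4],"rotation": [0,0,-0.28]}
    - {"fingers": 8,"xyz": [-21,-38,5],"rotation": [0,0,-0.31]}
    - {"fingers": 8,"xyz": [-22.9,-41.3,6],"rotation": [0,0,-0.311]}

```text
time: 2.1
ee_pos: [0.6047, -0.2562, 0.1985]
orientation: [[-0.951, -0.308, -0.001], [-0.308, 0.951, -0.001], [0.001, -0.0, -1.0]]
ft_force: [0.6, 0.1, -0.0]
finger_gap: 0.0801
grip_force: 0.0
```

```bash
python3 - <<'E'
from h import *
s=arm.sense(); print(s['time'],s['joints'],s['ee_pos'],s['dq'])
c=cam('wrist'); save(c,'w1'); cv2.imwrite('pics/w1.png',cv2.resize(c['f'],(800,600),interpolation=cv2.INTER_CUBIC)); print(c['p'],c['R'])
print(np.array(proj(c,[.617,-.253,.034]))*800/512)
E
```

```text
2.1 [ -2.46933259  31.06532384  31.48731714  90.95345569 -17.54982535
  63.00988669 141.32538581] [ 0.60466212 -0.25619723  0.19849472] [ 35.56592994  35.46553808  -5.18305461 -40.1192102  -16.10410958
   8.49208151  27.83323738]
[ 0.53921385 -0.2772291   0.34317938] [[-3.08048014e-01 -9.19845472e-01 -2.42880071e-01]
 [ 9.51370808e-01 -2.97863419e-01 -7.85555196e-02]
 [-8.61493118e-05 -2.55267881e-01  9.66870364e-01]]
[399.40276466 299.59237906]
```

View pics/w1.png

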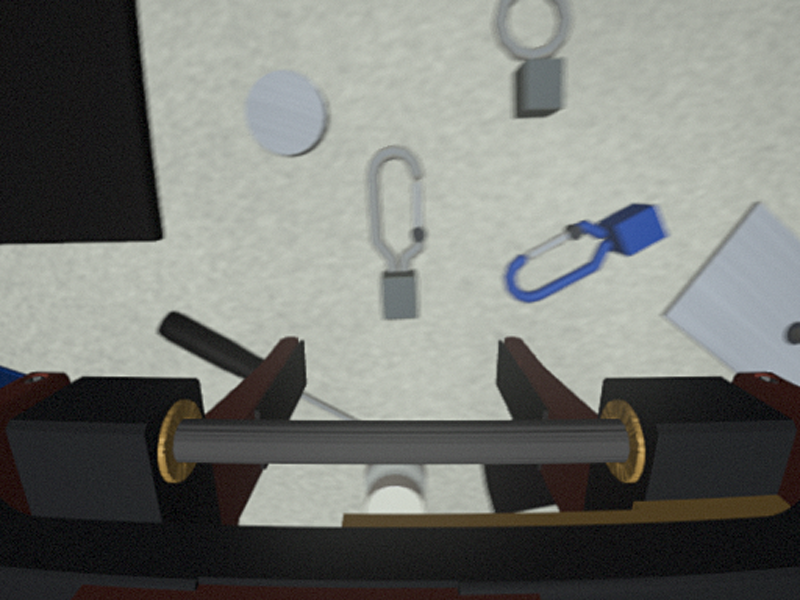

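The wrist view shows the block's top centre at about (400,296), matching the prediction of (399,300). The bow's outer end is at (394,146), the gate is on the right with its pivot at (418,234), and the gate end is near (420,180).

```bash
python3 - <<'E'
from h import *
c=load('w1'); k=512/800
f=lambda u,v,z:onz(c,u*k,v*k,z)
b=f(400.5,297,.034); e=f(394,146,.007); pv=f(418,234,.008); bl,br=f(385,319,.034),f(418,317.5,.034)
h=np.degrees(np.arctan2(*(e-b)[1::-1])); print(b,e,'yaw',h,'len',np.linalg.norm((e-b)[:2]))
print('back edge',bl,br,np.linalg.norm(bl-br),np.degrees(np.arctan2(*(bl-br)[1::-1])))
r=np.radians(h);X=np.array([np.cos(r),np.sin(r)]);Y=np.array([-X[1],X[0]])
print('pivot',(pv-b)[:2]@X,(pv-b)[:2]@Y,'bow end',(e-b)[:2]@X,'back',((bl+br)/2-b)[:2]@X)
for n,q in dict(l=f(374,200,.006),r=f(425,200,.006)).items(): print(n,(q-b)[:2]@X,(q-b)[:2]@Y)
print(rel([.618,-.2535,.12],-164)); print(rel([.618,-.2535,.02],-164))
E
```

```text
[ 0.61480065 -0.25283265  0.034     ] [ 0.51000927 -0.29196659  0.007     ] yaw -159.52204865599086 len 0.11186017951629149
back edge [ 0.63517128 -0.25881641  0.034     ] [ 0.6261736  -0.23496244  0.034     ] 0.02549451031800035 -69.33361525466232
pivot 0.044371167473537705 -0.01588623425683935 bow end 0.11186017951629147 back -0.016948014515987812
l 0.07227741623877826 0.017624376398959543
r 0.07050333042642201 -0.022368899451669155
(array([-1.5 ,  0.37,  7.63]), array([-0.0033, -0.0035,  0.0295]))
(array([-1.53,  0.41, 17.63]), array([-0.0033, -0.0035,  0.0295]))
```

```bash
python3 - <<'E'
from h import *
print(rel([.616,-.253,.021],-160)); print(proj(load('w1'),[.616,-.253,0]))
c=load('w1');k=512/800
print('screwdriver tip',onz(c,353*k,418*k,.006),arm.sense()['dq'].round(1) if hasattr(arm.sense()['dq'],'round') else '')
E
```

```text
(array([-1.36,  0.52, 17.53]), array([-0.0032, -0.0036, -0.0403]))
(np.float64(255.9233743927273), np.float64(184.44075684500277))
screwdriver tip [ 0.74224257 -0.25669134  0.006     ] [-3.5 -4.3  0.   6.8  3.   0.4 -6.3]
```

arm_command:
  series:
    - {"fingers": 6,"xyz": [-1,0.4,2],"rotation": [-0.003,-0.003,-0.04]}
    - {"fingers": 6,"xyz": [-1.36,0.52,5],"rotation": [-0.003,-0.003,-0.04]}
    - {"fingers": 6,"xyz": [-1.36,0.52,9],"rotation": [-0.003,-0.003,-0.04]}
    - {"fingers": 6,"xyz": [-1.36,0.52,13],"rotation": [-0.003,-0.003,-0.04]}
    - {"fingers": 6,"xyz": [-1.36,0.52,15.5],"rotation": [-0.003,-0.003,-0.04]}
    - {"fingers": 6,"xyz": [-1.36,0.52,17],"rotation": [-0.003,-0.003,-0.04]}
    - {"fingers": 6,"xyz": [-1.36,0.52,17.5],"rotation": [-0.003,-0.003,-0.04]}
    - {"fingers": 6,"xyz": [-1.36,0.52,17.5],"rotation": [-0.003,-0.003,-0.04]}
    - {"fingers": 2,"xyz": [-1.36,0.52,17.5],"rotation": [-0.003,-0.003,-0.04]}
    - {"fingers": 2,"xyz": [-1.36,0.52,17.5],"rotation": [-0.003,-0.003,-0.04]}
  newtons: 30

```text
time: 3.15
ee_pos: [0.6166, -0.2445, 0.0262]
orientation: [[-0.938, -0.346, 0.004], [-0.346, 0.938, 0.003], [-0.005, 0.002, -1.0]]
ft_force: [0.3, -0.8, 1.2]
finger_gap: 0.0473
grip_force: 0.0
```

arm_command:
  series:
    - {"fingers": 2,"xyz": [0,0,0],"rotation": [0,0,0]}
    - {"fingers": 2,"xyz": [0,0,0],"rotation": [0,0,0]}
    - {"fingers": 2,"xyz": [0,0,0],"rotation": [0,0,0]}
    - {"fingers": 2,"xyz": [0,0,0],"rotation": [0,0,0]}
    - {"fingers": 2,"xyz": [0,0,0],"rotation": [0,0,0]}
    - {"fingers": 2,"xyz": [0,0,-2],"rotation": [0,0,0]}
    - {"fingers": 2,"xyz": [0,0,-5],"rotation": [0,0,0]}
    - {"fingers": 2,"xyz": [0,0,-9],"rotation": [0,0,0]}
    - {"fingers": 2,"xyz": [0,0,-12],"rotation": [0,0,0]}
    - {"fingers": 2,"xyz": [0,0,-12],"rotation": [0,0,0]}

```text
time: 4.15
ee_pos: [0.617, -0.2453, 0.1485]
orientation: [[-0.938, -0.346, 0.007], [-0.346, 0.938, 0.003], [-0.008, 0.0, -1.0]]
ft_force: [-0.1, 0.4, -3.0]
finger_gap: 0.0282
grip_force: 29.5
```

```bash
python3 - <<'E'
from h import *
s=arm.sense(); print(s['joints'],s['finger_gap'])
# target: eye leg at E, yaw 75; hover with leg at hook coords (x=77,y=-45)
E=np.array([.545,.100]); 
def tcp(lx,ly,z,yaw=75):
    r=np.radians(yaw);X=np.array([np.cos(r),np.sin(r)]);Y=np.array([-X[1],X[0]])
    return [*(E-X*lx-Y*ly),z]
print(tcp(.077,-.06,.14),rel(tcp(.077,-.06,.14),75))
E
```

```text
[ -2.0553341   34.24345323  29.44920525  92.79626465 -19.45400974
  57.76209851 143.77931007] 0.028189159622198826
[np.float64(0.4671153839497619), np.float64(0.041152854081892995), 0.14] (array([ 4.17, 32.06,  0.82]), array([0.0083, 0.0041, 2.1857]))
```

arm_command:
  series:
    - {"fingers": 2,"xyz": [0.3,2,0],"rotation": [0,0,0.14]}
    - {"fingers": 2,"xyz": [0.6,4,0],"rotation": [0,0,0.28]}
    - {"fingers": 2,"xyz": [0.9,6.5,0],"rotation": [0,0,0.42]}
    - {"fingers": 2,"xyz": [1.2,9,0],"rotation": [0,0,0.56]}
    - {"fingers": 2,"xyz": [1.5,11.5,0],"rotation": [0,0,0.7]}
    - {"fingers": 2,"xyz": [1.8,14,0],"rotation": [0,0,0.84]}
    - {"fingers": 2,"xyz": [2.1,16.5,0],"rotation": [0,0,0.98]}
    - {"fingers": 2,"xyz": [2.4,19,0],"rotation": [0,0,1.12]}
    - {"fingers": 2,"xyz": [2.7,21.5,0],"rotation": [0,0,1.26]}
    - {"fingers": 2,"xyz": [3,24,0],"rotation": [0,0,1.4]}

```text
time: 5.15
ee_pos: [0.5024, -0.0286, 0.1438]
orientation: [[-0.495, 0.869, -0.001], [0.869, 0.495, 0.004], [0.004, 0.001, -1.0]]
ft_force: [-0.1, 0.7, -3.4]
finger_gap: 0.028
grip_force: 29.5
```

```bash
cat >> h.py <<'E'
EYE=np.array([.545,.100])
def tcp(lx,ly,z,yaw=75,off=.0035):
    r=np.radians(yaw);X=np.array([np.cos(r),np.sin(r)]);Y=np.array([-X[1],X[0]])
    return [*(EYE-X*(lx+off)-Y*ly),z]
E
python3 - <<'E'
from h import *
print(arm.sense()['joints'],rel(tcp(.077,-.06,.14),75))
E
```

```text
[-43.71253777  25.8256166   54.30381645 116.57292505 -27.31081359
  51.09666962  55.39121837] (array([7.55, 0.14, 0.41]), array([-6.000e-04, -3.900e-03,  7.801e-01]))
```

arm_command:
  series:
    - {"fingers": 2,"xyz": [1.3,0,0],"rotation": [0,0,0.13]}
    - {"fingers": 2,"xyz": [2.6,0,0],"rotation": [0,0,0.26]}
    - {"fingers": 2,"xyz": [4,0,0],"rotation": [0,0,0.39]}
    - {"fingers": 2,"xyz": [5.3,0,0],"rotation": [0,0,0.52]}
    - {"fingers": 2,"xyz": [6.5,0,0],"rotation": [0,0,0.65]}
    - {"fingers": 2,"xyz": [7.5,0,0],"rotation": [0,0,0.78]}
    - {"fingers": 2,"xyz": [7.5,0,0],"rotation": [0,0,0.78]}
    - {"fingers": 2,"xyz": [7.5,0,0],"rotation": [0,0,0.78]}
    - {"fingers": 2,"xyz": [7.5,0,0],"rotation": [0,0,0.78]}
    - {"fingers": 2,"xyz": [7.5,0,0],"rotation": [0,0,0.78]}

```text
time: 6.15
ee_pos: [0.4668, 0.0346, 0.1454]
orientation: [[0.252, 0.968, 0.002], [0.968, -0.252, 0.004], [0.004, 0.001, -1.0]]
ft_force: [-1.0, -0.3, -2.0]
finger_gap: 0.0283
grip_force: 29.5
```

```bash
python3 - <<'E'
from h import *
s=arm.sense();print(s['joints'],s['ft_force'],rel(tcp(.077,-.06,.14),75))
c=cam('wrist'); save(c,'w2'); cv2.imwrite('pics/w2.png',cv2.resize(c['f'],(800,600),interpolation=cv2.INTER_CUBIC))
print([np.array(proj(c,[*EYE,z]))*800/512 for z in (.006,.04,.084)])
E
```

```text
[-62.29483546  28.91656003  69.52372033 121.48038713 -34.84525292
  53.04298488  12.65384084] [-1.01752113 -0.25147826 -1.95015684] (array([ 0.29, -0.14,  0.54]), array([ 0.0007, -0.0042,  0.0067]))
[array([489.83112471, 170.48169219]), array([502.07907862, 167.70030026]), array([523.93060003, 162.76671568])]
```

View pics/w2.png

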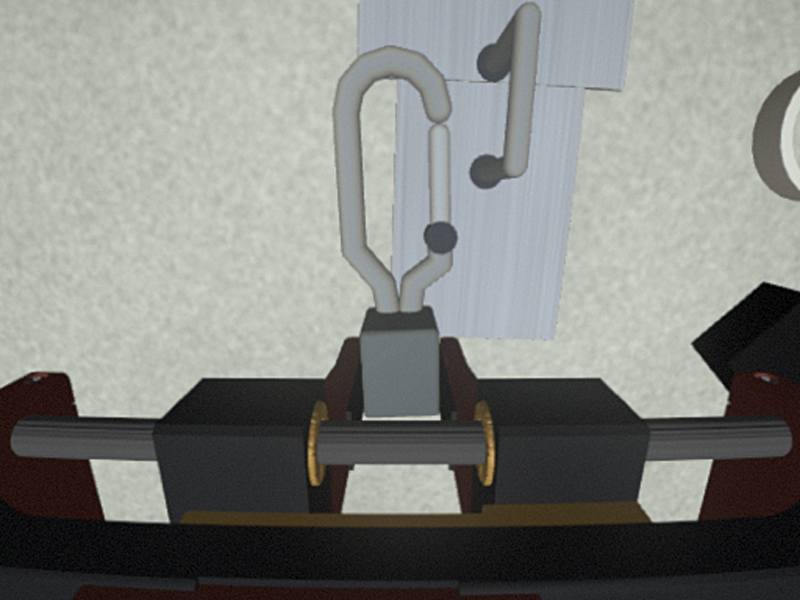

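The wrist view shows the hook in hand with its bow end at (390,46), gate tip at (438,124) and pivot at (440,238). The eye's outer leg has its foot at (487,171) and its top bar centred on column 515. The inner foot is at (492,63).

```bash
python3 - <<'E'
from h import *
c=load('w2'); k=512/800; s=arm.sense(); p=np.array(s['ee_pos']); T=np.array(s['orientation'])
f=lambda u,v,z:onz(c,u*k,v*k,z)
t=lambda q:((T.T@(q-p))*1000).round(1)*np.array([1,-1,-1])
zb=p[2]-.019
for n,u,v in [('end',390,46),('endinner',392,79),('nosetip',438,122),('gatetip',438,126),('pivot',440,238),('spineL',334,150),('spineR',362,150),('gateL',428,160),('gateR',449,160)]:
    print(n,t(f(u,v,zb)))
for n,u,v in [('blkfrontL',370,308),('blkfrontR',431,308),('blkTL',362,333),('blkTR',437,333),('bkL',362,415),('bkR',438,415)]: print(n,t(f(u,v,p[2]+.009)))
for n,q in [('foot',f(487,171,.009)),('bar',f(515,166,.078)),('inner',f(492,63,.009))]: print(n,q.round(4),t(q))
E
```

```text
end [120.1   3.2 -19.5]
endinner [109.1   2.5 -19.5]
nosetip [ 94.4 -14.3 -19.4]
gatetip [ 93.  -14.3 -19.4]
pivot [ 51.8 -15.9 -19.2]
spineL [ 84.5  24.2 -19.4]
spineR [ 84.5  13.8 -19.4]
gateL [ 80.9 -10.8 -19.4]
gateR [ 81.  -18.7 -19.4]
blkfrontL [31.5  9.7  8.9]
blkfrontR [ 31.5 -10.8   8.9]
blkTL [22.6 12.6  8.9]
blkTR [ 22.6 -13.1   8.9]
bkL [-8.8 13.4  9.1]
bkR [ -8.8 -14.2   9. ]
foot [0.5425 0.1002 0.009 ] [  81.9  -56.4 -136.9]
bar [0.5422 0.0995 0.078 ] [ 81.6 -56.4 -67.9]
inner [0.5592 0.1626 0.009 ] [ 146.6  -56.8 -137.2]
```

arm_command:
  series:
    - {"fingers": 2,"xyz": [-0.1,0,2],"rotation": [0,0,0]}
    - {"fingers": 2,"xyz": [-0.1,0,4.5],"rotation": [0,0,0]}
    - {"fingers": 2,"xyz": [-0.1,0,7],"rotation": [0,0,0]}
    - {"fingers": 2,"xyz": [-0.1,0,9],"rotation": [0,0,0]}
    - {"fingers": 2,"xyz": [-0.1,0,10],"rotation": [0,0,0]}
    - {"fingers": 2,"xyz": [-0.1,0,10.6],"rotation": [0,0,0]}
    - {"fingers": 2,"xyz": [-0.1,0.5,10.8],"rotation": [0,0,0]}
    - {"fingers": 2,"xyz": [-0.1,1,10.8],"rotation": [0,0,0]}
    - {"fingers": 2,"xyz": [-0.1,1,10.8],"rotation": [0,0,0]}
    - {"fingers": 2,"xyz": [-0.1,1,10.8],"rotation": [0,0,0]}
  newtons: 45

```text
time: 7.2
ee_pos: [0.477, 0.0321, 0.0379]
orientation: [[0.253, 0.967, 0.003], [0.967, -0.253, 0.004], [0.005, 0.002, -1.0]]
ft_force: [-0.6, 0.9, -3.8]
finger_gap: 0.028
grip_force: 44.3
```

```bash
cat >> h.py <<'E'
LEG=np.array([.5424,.1000])
def st():
    s=arm.sense(); T=np.array(s['orientation']);p=np.array(s['ee_pos']); d=T.T@(np.array([*LEG,.009])-p)*1000
    F=T.T@np.array(s['ft_force'])
    print('t',round(s['time'],2),'leg in tool (x, hook-y)',d[:2].round(1)*[1,-1],'z',p[2].round(4),'F tool',F.round(2),'j3',s['joints'][2].round(1))
E
python3 - <<'E'
from h import *
st()
c=cam('wrist'); save(c,'w3'); cv2.imwrite('pics/w3.png',cv2.resize(c['f'],(800,600),interpolation=cv2.INTER_CUBIC))
E
```

```text
t 7.2 leg in tool (x, hook-y) [ 82.2 -46.1] z 0.0379 F tool [ 0.69 -0.78  3.82] j3 54.4
```

View pics/w3.png

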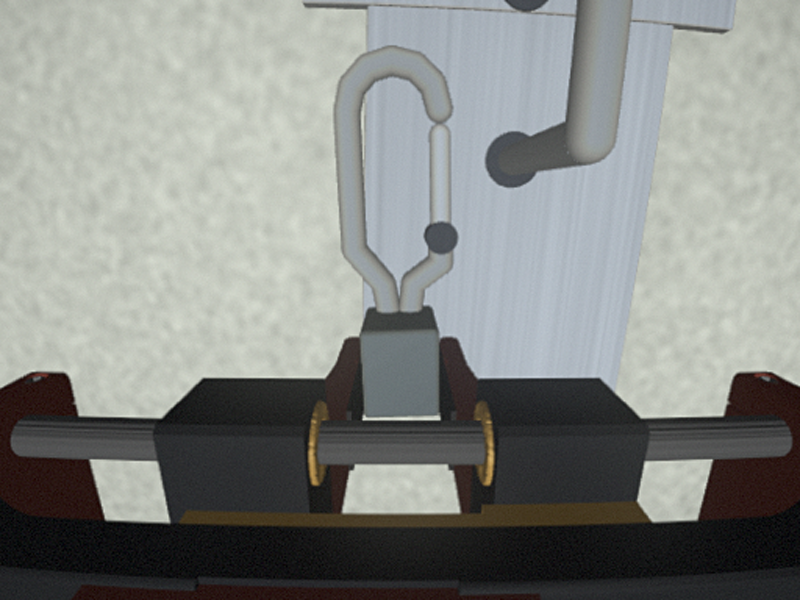

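The leg foot collar is thin and centred at (513,159). The gate spans (440,238) to (438,126), and the leg is opposite its outer part.

```bash
python3 - <<'E'
from h import *
c=load('w3'); k=512/800; s=arm.sense(); p=np.array(s['ee_pos']); T=np.array(s['orientation'])
for u,v,z in [(513,159,.007),(591,142,.078)]:
    q=onz(c,u*k,v*k,z); print(q.round(4),(T.T@(q-p)*1000).round(1))
E
```

```text
[0.5423 0.1002 0.007 ] [82.4 46.2 31.2]
[0.5424 0.0992 0.078 ] [ 81.7  46.6 -39.8]
```

arm_command:
  series:
    - {"fingers": 2,"xyz": [-0.2,0.5,0],"rotation": [0,0,0]}
    - {"fingers": 2,"xyz": [-0.2,1,0],"rotation": [0,0,0]}
    - {"fingers": 2,"xyz": [-0.2,1.4,0],"rotation": [0,0,0]}
    - {"fingers": 2,"xyz": [-0.2,1.7,0],"rotation": [0,0,0]}
    - {"fingers": 2,"xyz": [-0.2,1.9,0],"rotation": [0,0,0]}
    - {"fingers": 2,"xyz": [-0.2,2.1,0],"rotation": [0,0,0]}
    - {"fingers": 2,"xyz": [-0.2,2.25,0],"rotation": [0,0,0]}
    - {"fingers": 2,"xyz": [-0.2,2.4,0],"rotation": [0,0,0]}
    - {"fingers": 2,"xyz": [-0.2,2.5,0],"rotation": [0,0,0]}
    - {"fingers": 2,"xyz": [-0.2,2.5,0],"rotation": [0,0,0]}

```text
time: 8.25
ee_pos: [0.4999, 0.0236, 0.0374]
orientation: [[0.253, 0.967, 0.001], [0.967, -0.253, 0.004], [0.004, 0.0, -1.0]]
ft_force: [-1.6, -0.7, -3.2]
finger_gap: 0.0278
grip_force: 44.4
```

```bash
python3 -c "
from h import *
st()"
```

```text
t 8.25 leg in tool (x, hook-y) [ 84.5 -21.8] z 0.0374 F tool [-1.08 -1.39  3.15] j3 53.9
```

Force is low, as expected for the gate. I'll keep pressing.

arm_command:
  series:
    - {"fingers": 2,"xyz": [0,0.2,0],"rotation": [0,0,0]}
    - {"fingers": 2,"xyz": [0,0.4,0],"rotation": [0,0,0]}
    - {"fingers": 2,"xyz": [0,0.6,0],"rotation": [0,0,0]}
    - {"fingers": 2,"xyz": [0,0.8,0],"rotation": [0,0,0]}
    - {"fingers": 2,"xyz": [0,0.95,0],"rotation": [0,0,0]}
    - {"fingers": 2,"xyz": [0,1.1,0],"rotation": [0,0,0]}
    - {"fingers": 2,"xyz": [0,1.2,0],"rotation": [0,0,0]}
    - {"fingers": 2,"xyz": [0,1.3,0],"rotation": [0,0,0]}
    - {"fingers": 2,"xyz": [0,1.3,0],"rotation": [0,0,0]}
    - {"fingers": 2,"xyz": [0,1.3,0],"rotation": [0,0,0]}

```text
time: 9.25
ee_pos: [0.5127, 0.0203, 0.0375]
orientation: [[0.253, 0.967, 0.002], [0.967, -0.253, 0.004], [0.004, 0.001, -1.0]]
ft_force: [-2.1, -0.5, -3.1]
finger_gap: 0.0282
grip_force: 44.4
```

```bash
python3 -c "
from h import *
st()"
```

```text
t 9.25 leg in tool (x, hook-y) [84.5 -8.5] z 0.0375 F tool [-1.03 -1.95  3.07] j3 53.7
```

arm_command:
  series:
    - {"fingers": 2,"xyz": [0,0.1,0],"rotation": [0,0,0]}
    - {"fingers": 2,"xyz": [0,0.2,0],"rotation": [0,0,0]}
    - {"fingers": 2,"xyz": [0,0.3,0],"rotation": [0,0,0]}
    - {"fingers": 2,"xyz": [0,0.4,0],"rotation": [0,0,0]}
    - {"fingers": 2,"xyz": [0,0.45,0],"rotation": [0,0,0]}
    - {"fingers": 2,"xyz": [0,0.5,0],"rotation": [0,0,0]}
    - {"fingers": 2,"xyz": [0,0.55,0],"rotation": [0,0,0]}
    - {"fingers": 2,"xyz": [0,0.6,0],"rotation": [0,0,0]}
    - {"fingers": 2,"xyz": [0,0.6,0],"rotation": [0,0,0]}
    - {"fingers": 2,"xyz": [0,0.6,0],"rotation": [0,0,0]}

```text
time: 10.25
ee_pos: [0.5185, 0.0189, 0.0375]
orientation: [[0.253, 0.967, 0.002], [0.967, -0.253, 0.004], [0.004, 0.001, -1.0]]
ft_force: [-2.3, -1.6, -2.4]
finger_gap: 0.0278
grip_force: 44.5
```

```bash
python3 -c "
from h import *
st()"
```

```text
t 10.25 leg in tool (x, hook-y) [84.4 -2.5] z 0.0375 F tool [-2.11 -1.78  2.42] j3 53.6
```

arm_command:
  series:
    - {"fingers": 2,"xyz": [-0.15,0.1,0],"rotation": [0,0,0]}
    - {"fingers": 2,"xyz": [-0.3,0.15,0],"rotation": [0,0,0]}
    - {"fingers": 2,"xyz": [-0.45,0.2,0],"rotation": [0,0,0]}
    - {"fingers": 2,"xyz": [-0.6,0.25,0],"rotation": [0,0,0]}
    - {"fingers": 2,"xyz": [-0.75,0.3,0],"rotation": [0,0,0]}
    - {"fingers": 2,"xyz": [-0.9,0.35,0],"rotation": [0,0,0]}
    - {"fingers": 2,"xyz": [-1.05,0.4,0],"rotation": [0,0,0]}
    - {"fingers": 2,"xyz": [-1.2,0.45,0],"rotation": [0,0,0]}
    - {"fingers": 2,"xyz": [-1.3,0.45,0],"rotation": [0,0,0]}
    - {"fingers": 2,"xyz": [-1.3,0.45,0],"rotation": [0,0,0]}

```text
time: 11.25
ee_pos: [0.52, 0.0053, 0.0376]
orientation: [[0.253, 0.967, 0.003], [0.967, -0.253, 0.004], [0.005, 0.002, -1.0]]
ft_force: [0.2, 0.5, -2.3]
finger_gap: 0.0275
grip_force: 44.3
```

```bash
python3 -c "
from h import *
st()
c=cam('wrist'); save(c,'w4'); cv2.imwrite('pics/w4.png',cv2.resize(c['f'][:270,150:400],(750,810))[:600])"
```

```text
t 11.25 leg in tool (x, hook-y) [97.2  2.4] z 0.0376 F tool [0.54 0.05 2.27] j3 53.4
```

View pics/w4.png

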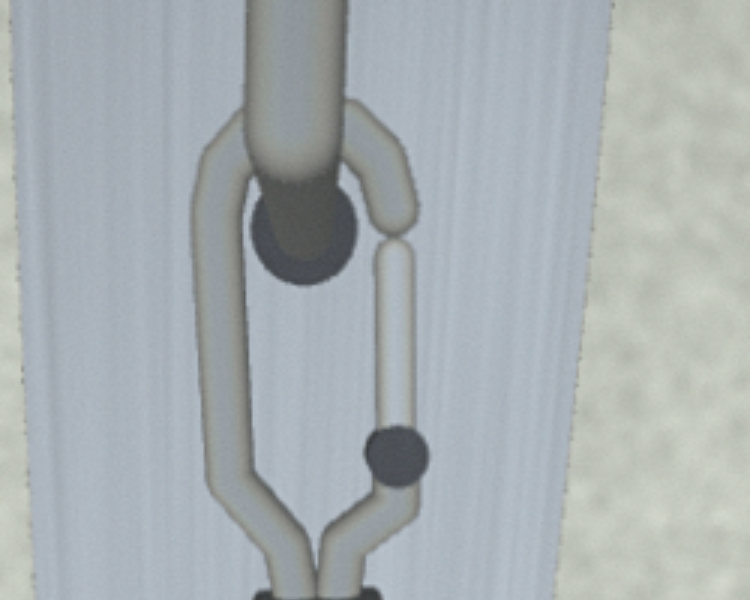

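The gate is shut (gate tip meets the nose at (395,235)) and the leg is inside at (305,230). Now I'll feel for the seat.

arm_command:
  series:
    - {"fingers": 2,"xyz": [-0.1,0,0],"rotation": [0,0,0]}
    - {"fingers": 2,"xyz": [-0.2,0,0],"rotation": [0,0,0]}
    - {"fingers": 2,"xyz": [-0.3,0,0],"rotation": [0,0,0]}
    - {"fingers": 2,"xyz": [-0.35,0,0],"rotation": [0,0,0]}
    - {"fingers": 2,"xyz": [-0.4,0,0],"rotation": [0,0,0]}
    - {"fingers": 2,"xyz": [-0.45,0,0],"rotation": [0,0,0]}
    - {"fingers": 2,"xyz": [-0.5,0,0],"rotation": [0,0,0]}
    - {"fingers": 2,"xyz": [-0.5,0,0],"rotation": [0,0,0]}
    - {"fingers": 2,"xyz": [-0.5,0,0],"rotation": [0,0,0]}
    - {"fingers": 2,"xyz": [-0.5,0,0],"rotation": [0,0,0]}

```text
time: 12.3
ee_pos: [0.5183, 0.0005, 0.0374]
orientation: [[0.253, 0.967, 0.002], [0.967, -0.253, 0.004], [0.004, 0.001, -1.0]]
ft_force: [-0.6, 1.5, -2.2]
finger_gap: 0.028
grip_force: 44.3
```

```bash
python3 -c "
from h import *
st()"
```

```text
t 12.3 leg in tool (x, hook-y) [102.3   1.9] z 0.0374 F tool [ 1.29 -0.98  2.21] j3 53.4
```

arm_command:
  series:
    - {"fingers": 2,"xyz": [-0.02,0,0],"rotation": [0,0,0]}
    - {"fingers": 2,"xyz": [-0.04,0,0],"rotation": [0,0,0]}
    - {"fingers": 2,"xyz": [-0.06,0,0],"rotation": [0,0,0]}
    - {"fingers": 2,"xyz": [-0.08,0,0],"rotation": [0,0,0]}
    - {"fingers": 2,"xyz": [-0.1,0,0],"rotation": [0,0,0]}
    - {"fingers": 2,"xyz": [-0.1,0,0],"rotation": [0,0,0]}
    - {"fingers": 2,"xyz": [-0.1,0,0],"rotation": [0,0,0]}
    - {"fingers": 2,"xyz": [-0.1,0,0],"rotation": [0,0,0]}
    - {"fingers": 2,"xyz": [-0.1,0,0],"rotation": [0,0,0]}
    - {"fingers": 2,"xyz": [-0.1,0,0],"rotation": [0,0,0]}

```text
time: 13.3
ee_pos: [0.518, -0.0005, 0.0374]
orientation: [[0.253, 0.967, 0.002], [0.967, -0.253, 0.004], [0.004, 0.001, -1.0]]
ft_force: [0.4, -0.0, -3.2]
finger_gap: 0.0281
grip_force: 44.3
```

```bash
python3 -c "
from h import *
st()"
```

```text
t 13.3 leg in tool (x, hook-y) [103.3   1.9] z 0.0374 F tool [0.07 0.35 3.17] j3 53.4
```

arm_command:
  series:
    - {"fingers": 2,"xyz": [-0.02,0,0],"rotation": [0,0,0]}
    - {"fingers": 2,"xyz": [-0.04,0,0],"rotation": [0,0,0]}
    - {"fingers": 2,"xyz": [-0.06,0,0],"rotation": [0,0,0]}
    - {"fingers": 2,"xyz": [-0.08,0,0],"rotation": [0,0,0]}
    - {"fingers": 2,"xyz": [-0.1,0,0],"rotation": [0,0,0]}
    - {"fingers": 2,"xyz": [-0.1,0,0],"rotation": [0,0,0]}
    - {"fingers": 2,"xyz": [-0.1,0,0],"rotation": [0,0,0]}
    - {"fingers": 2,"xyz": [-0.1,0,0],"rotation": [0,0,0]}
    - {"fingers": 2,"xyz": [-0.1,0,0],"rotation": [0,0,0]}
    - {"fingers": 2,"xyz": [-0.1,0,0],"rotation": [0,0,0]}

```text
time: 14.3
ee_pos: [0.5178, -0.0015, 0.0374]
orientation: [[0.253, 0.967, 0.002], [0.967, -0.253, 0.004], [0.004, 0.001, -1.0]]
ft_force: [-0.4, 0.6, -2.4]
finger_gap: 0.0279
grip_force: 44.3
```

```bash
python3 -c "
from h import *
st()"
```

```text
t 14.3 leg in tool (x, hook-y) [104.3   1.9] z 0.0374 F tool [ 0.52 -0.55  2.38] j3 53.4
```

arm_command:
  series:
    - {"fingers": 2,"xyz": [-0.02,0,0],"rotation": [0,0,0]}
    - {"fingers": 2,"xyz": [-0.04,0,0],"rotation": [0,0,0]}
    - {"fingers": 2,"xyz": [-0.06,0,0],"rotation": [0,0,0]}
    - {"fingers": 2,"xyz": [-0.08,0,0],"rotation": [0,0,0]}
    - {"fingers": 2,"xyz": [-0.1,0,0],"rotation": [0,0,0]}
    - {"fingers": 2,"xyz": [-0.1,0,0],"rotation": [0,0,0]}
    - {"fingers": 2,"xyz": [-0.1,0,0],"rotation": [0,0,0]}
    - {"fingers": 2,"xyz": [-0.1,0,0],"rotation": [0,0,0]}
    - {"fingers": 2,"xyz": [-0.1,0,0],"rotation": [0,0,0]}
    - {"fingers": 2,"xyz": [-0.1,0,0],"rotation": [0,0,0]}

```text
time: 15.3
ee_pos: [0.5176, -0.002, 0.0374]
orientation: [[0.253, 0.968, 0.002], [0.968, -0.253, 0.004], [0.005, 0.001, -1.0]]
ft_force: [1.2, 4.7, -3.3]
finger_gap: 0.0283
grip_force: 44.3
```

```bash
python3 -c "
from h import *
st()"
```

```text
t 15.3 leg in tool (x, hook-y) [104.8   1.8] z 0.0374 F tool [4.85 0.02 3.37] j3 53.4
```

arm_command:
  series:
    - {"fingers": 2,"xyz": [-0.01,0,0],"rotation": [0,0,0]}
    - {"fingers": 2,"xyz": [-0.02,0,0],"rotation": [0,0,0]}
    - {"fingers": 2,"xyz": [-0.03,0,0],"rotation": [0,0,0]}
    - {"fingers": 2,"xyz": [-0.03,0,0],"rotation": [0,0,0]}
    - {"fingers": 2,"xyz": [-0.04,0,0],"rotation": [0,0,0]}
    - {"fingers": 2,"xyz": [-0.04,0,0],"rotation": [0,0,0]}
    - {"fingers": 2,"xyz": [-0.04,0,0],"rotation": [0,0,0]}
    - {"fingers": 2,"xyz": [-0.04,0,0],"rotation": [0,0,0]}
    - {"fingers": 2,"xyz": [-0.04,0,0],"rotation": [0,0,0]}
    - {"fingers": 2,"xyz": [-0.04,0,0],"rotation": [0,0,0]}

```text
time: 16.3
ee_pos: [0.5176, -0.002, 0.0374]
orientation: [[0.253, 0.968, 0.002], [0.968, -0.253, 0.005], [0.005, 0.001, -1.0]]
ft_force: [0.7, 5.6, -4.3]
finger_gap: 0.0284
grip_force: 44.3
```

```bash
python3 -c "
from h import *
st()"
```

```text
t 16.3 leg in tool (x, hook-y) [104.8   1.8] z 0.0374 F tool [ 5.63 -0.71  4.29] j3 53.3
```

arm_command:
  series:
    - {"fingers": 2,"xyz": [-0.01,0,0],"rotation": [0,0,0]}
    - {"fingers": 2,"xyz": [-0.02,0,0],"rotation": [0,0,0]}
    - {"fingers": 2,"xyz": [-0.03,0,0],"rotation": [0,0,0]}
    - {"fingers": 2,"xyz": [-0.04,0,0],"rotation": [0,0,0]}
    - {"fingers": 2,"xyz": [-0.05,0,0],"rotation": [0,0,0]}
    - {"fingers": 2,"xyz": [-0.05,0,0],"rotation": [0,0,0]}
    - {"fingers": 2,"xyz": [-0.05,0,0],"rotation": [0,0,0]}
    - {"fingers": 2,"xyz": [-0.05,0,0],"rotation": [0,0,0]}
    - {"fingers": 2,"xyz": [-0.05,0,0],"rotation": [0,0,0]}
    - {"fingers": 2,"xyz": [-0.05,0,0],"rotation": [0,0,0]}

```text
time: 17.3
ee_pos: [0.5176, -0.002, 0.0373]
orientation: [[0.252, 0.968, 0.002], [0.968, -0.252, 0.006], [0.006, 0.001, -1.0]]
ft_force: [1.9, 6.3, -4.0]
finger_gap: 0.0283
grip_force: 44.3
```

```bash
python3 -c "
from h import *
st()"
```

```text
t 17.3 leg in tool (x, hook-y) [104.8   1.8] z 0.0373 F tool [6.58 0.28 4.08] j3 53.3
```

arm_command:
  series:
    - {"fingers": 2,"xyz": [-0.02,0,0],"rotation": [0,0,0]}
    - {"fingers": 2,"xyz": [-0.04,0,0],"rotation": [0,0,0]}
    - {"fingers": 2,"xyz": [-0.06,0,0],"rotation": [0,0,0]}
    - {"fingers": 2,"xyz": [-0.08,0,0],"rotation": [0,0,0]}
    - {"fingers": 2,"xyz": [-0.09,0,0],"rotation": [0,0,0]}
    - {"fingers": 2,"xyz": [-0.09,0,0],"rotation": [0,0,0]}
    - {"fingers": 2,"xyz": [-0.09,0,0],"rotation": [0,0,0]}
    - {"fingers": 2,"xyz": [-0.09,0,0],"rotation": [0,0,0]}
    - {"fingers": 2,"xyz": [-0.09,0,0],"rotation": [0,0,0]}
    - {"fingers": 2,"xyz": [-0.09,0,0],"rotation": [0,0,0]}

```text
time: 18.3
ee_pos: [0.5176, -0.0021, 0.0373]
orientation: [[0.252, 0.968, 0.002], [0.968, -0.252, 0.006], [0.007, 0.0, -1.0]]
ft_force: [3.0, 9.5, -4.1]
finger_gap: 0.0277
grip_force: 44.3
```

```bash
python3 -c "
from h import *
st()"
```

```text
t 18.3 leg in tool (x, hook-y) [104.9   1.7] z 0.0373 F tool [9.96 0.54 4.21] j3 53.3
```

That reads about 10 N. I'll hold half a second longer, then ease off.

arm_command:
  series:
    - {"fingers": 2,"xyz": [0,0,0],"rotation": [0,0,0]}
    - {"fingers": 2,"xyz": [0,0,0],"rotation": [0,0,0]}
    - {"fingers": 2,"xyz": [0,0,0],"rotation": [0,0,0]}
    - {"fingers": 2,"xyz": [0,0,0],"rotation": [0,0,0]}
    - {"fingers": 2,"xyz": [0,0,0],"rotation": [0,0,0]}
    - {"fingers": 2,"xyz": [0.1,0,0],"rotation": [0,0,0]}
    - {"fingers": 2,"xyz": [0.2,0,0],"rotation": [0,0,0]}
    - {"fingers": 2,"xyz": [0.3,0,0],"rotation": [0,0,0]}
    - {"fingers": 2,"xyz": [0.4,0,0],"rotation": [0,0,0]}
    - {"fingers": 2,"xyz": [0.4,0,0],"rotation": [0,0,0]}

```text
time: 19.3
ee_pos: [0.5179, -0.0012, 0.0374]
orientation: [[0.254, 0.967, 0.002], [0.967, -0.254, 0.003], [0.003, 0.001, -1.0]]
ft_force: [-0.1, -1.6, -3.0]
finger_gap: 0.0276
grip_force: 44.3
```

arm_command:
  series:
    - {"fingers": 2,"xyz": [0.1,0,0.05],"rotation": [0,0,0]}
    - {"fingers": 2,"xyz": [0.1,0,0.1],"rotation": [0,0,0]}
    - {"fingers": 2,"xyz": [0.1,0,0.15],"rotation": [0,0,0]}
    - {"fingers": 2,"xyz": [0.1,0,0.2],"rotation": [0,0,0]}
    - {"fingers": 2,"xyz": [0.1,0,0.25],"rotation": [0,0,0]}
    - {"fingers": 2,"xyz": [0.1,0,0.3],"rotation": [0,0,0]}
    - {"fingers": 2,"xyz": [0.1,0,0.35],"rotation": [0,0,0]}
    - {"fingers": 2,"xyz": [0.1,0,0.4],"rotation": [0,0,0]}
    - {"fingers": 2,"xyz": [0.1,0,0.4],"rotation": [0,0,0]}
    - {"fingers": 2,"xyz": [0.1,0,0.4],"rotation": [0,0,0]}

```text
time: 20.3
ee_pos: [0.5183, 0.0006, 0.0334]
orientation: [[0.253, 0.967, 0.002], [0.967, -0.253, 0.004], [0.004, 0.001, -1.0]]
ft_force: [1.0, 0.0, -2.2]
finger_gap: 0.0277
grip_force: 44.3
```

```bash
python3 -c "
from h import *
st()"
```

```text
t 20.3 leg in tool (x, hook-y) [102.1   1.9] z 0.0334 F tool [0.26 0.93 2.2 ] j3 52.9
```

arm_command:
  series:
    - {"fingers": 2,"xyz": [0,0,0.02],"rotation": [0,0,0]}
    - {"fingers": 2,"xyz": [0,0,0.04],"rotation": [0,0,0]}
    - {"fingers": 2,"xyz": [0,0,0.06],"rotation": [0,0,0]}
    - {"fingers": 2,"xyz": [0,0,0.08],"rotation": [0,0,0]}
    - {"fingers": 2,"xyz": [0,0,0.1],"rotation": [0,0,0]}
    - {"fingers": 2,"xyz": [0,0,0.12],"rotation": [0,0,0]}
    - {"fingers": 2,"xyz": [0,0,0.14],"rotation": [0,0,0]}
    - {"fingers": 2,"xyz": [0,0,0.15],"rotation": [0,0,0]}
    - {"fingers": 2,"xyz": [0,0,0.15],"rotation": [0,0,0]}
    - {"fingers": 2,"xyz": [0,0,0.15],"rotation": [0,0,0]}

```text
time: 21.3
ee_pos: [0.5183, 0.0006, 0.0319]
orientation: [[0.253, 0.967, 0.002], [0.967, -0.253, 0.004], [0.004, 0.001, -1.0]]
ft_force: [0.4, -0.0, -2.4]
finger_gap: 0.0282
grip_force: 44.3
```

```bash
python3 -c "
from h import *
st()"
```

```text
t 21.3 leg in tool (x, hook-y) [102.1   1.9] z 0.0319 F tool [0.07 0.34 2.39] j3 52.8
```

arm_command:
  series:
    - {"fingers": 2,"xyz": [0,0,0.02],"rotation": [0,0,0]}
    - {"fingers": 2,"xyz": [0,0,0.04],"rotation": [0,0,0]}
    - {"fingers": 2,"xyz": [0,0,0.06],"rotation": [0,0,0]}
    - {"fingers": 2,"xyz": [0,0,0.08],"rotation": [0,0,0]}
    - {"fingers": 2,"xyz": [0,0,0.1],"rotation": [0,0,0]}
    - {"fingers": 2,"xyz": [0,0,0.12],"rotation": [0,0,0]}
    - {"fingers": 2,"xyz": [0,0,0.14],"rotation": [0,0,0]}
    - {"fingers": 2,"xyz": [0,0,0.15],"rotation": [0,0,0]}
    - {"fingers": 2,"xyz": [0,0,0.15],"rotation": [0,0,0]}
    - {"fingers": 2,"xyz": [0,0,0.15],"rotation": [0,0,0]}

```text
time: 22.3
ee_pos: [0.5183, 0.0005, 0.0314]
orientation: [[0.254, 0.967, 0.002], [0.967, -0.254, 0.005], [0.005, 0.001, -1.0]]
ft_force: [-5.2, 0.3, 15.2]
finger_gap: 0.028
grip_force: 44.4
```

```bash
python3 -c "
from h import *
st()"
```

```text
t 22.3 leg in tool (x, hook-y) [102.2   2. ] z 0.0314 F tool [ -0.96  -5.07 -15.25] j3 52.7
```

It is on the plate and pressing, so I'll relax upward and release.

arm_command:
  series:
    - {"fingers": 2,"xyz": [0,0,-0.08],"rotation": [0,0,0]}
    - {"fingers": 2,"xyz": [0,0,-0.1],"rotation": [0,0,0]}
    - {"fingers": 2,"xyz": [0,0,-0.1],"rotation": [0,0,0]}
    - {"fingers": 4.5,"xyz": [0,0,-0.1],"rotation": [0,0,0]}
    - {"fingers": 5,"xyz": [0,0,-0.1],"rotation": [0,0,0]}
    - {"fingers": 5,"xyz": [0,0,-0.1],"rotation": [0,0,0]}
    - {"fingers": 5,"xyz": [0,0,-0.1],"rotation": [0,0,0]}
    - {"fingers": 5,"xyz": [0,0,-0.1],"rotation": [0,0,0]}
    - {"fingers": 5,"xyz": [0,0,-0.1],"rotation": [0,0,0]}
    - {"fingers": 5,"xyz": [0,0,-0.1],"rotation": [0,0,0]}

```text
time: 23.3
ee_pos: [0.5183, 0.0006, 0.0314]
orientation: [[0.253, 0.967, 0.002], [0.967, -0.253, 0.004], [0.004, 0.001, -1.0]]
ft_force: [-0.5, 0.2, -0.2]
finger_gap: 0.0498
grip_force: 0.0
```

arm_command:
  series:
    - {"fingers": 5,"xyz": [0,0,-0.5],"rotation": [0,0,0]}
    - {"fingers": 5,"xyz": [0,0,-1.5],"rotation": [0,0,0]}
    - {"fingers": 5,"xyz": [0,0,-3],"rotation": [0,0,0]}
    - {"fingers": 5,"xyz": [0,0,-5],"rotation": [0,0,0]}
    - {"fingers": 5,"xyz": [0,0,-7],"rotation": [0,0,0]}
    - {"fingers": 5,"xyz": [0,0,-9],"rotation": [0,0,0]}
    - {"fingers": 5,"xyz": [0,0,-10],"rotation": [0,0,0]}
    - {"fingers": 5,"xyz": [0,0,-10],"rotation": [0,0,0]}
    - {"fingers": 5,"xyz": [0,0,-10],"rotation": [0,0,0]}
    - {"fingers": 5,"xyz": [0,0,-10],"rotation": [0,0,0]}

```text
time: 24.3
ee_pos: [0.5176, 0.0005, 0.1307]
orientation: [[0.253, 0.967, 0.001], [0.967, -0.253, 0.004], [0.004, -0.0, -1.0]]
ft_force: [0.7, -0.3, -0.3]
finger_gap: 0.0498
grip_force: 0.0
```

```bash
python3 -c "
from h import *
st(); print(arm.sense()['finger_gap'])
c=cam('wrist'); save(c,'w5'); cv2.imwrite('pics/w5.png',cv2.resize(c['f'],(800,600),interpolation=cv2.INTER_CUBIC))"
```

```text
t 24.3 leg in tool (x, hook-y) [102.1   1.2] z 0.1307 F tool [-0.12  0.76  0.27] j3 63.4
0.04983008591382333
```

View pics/w5.png

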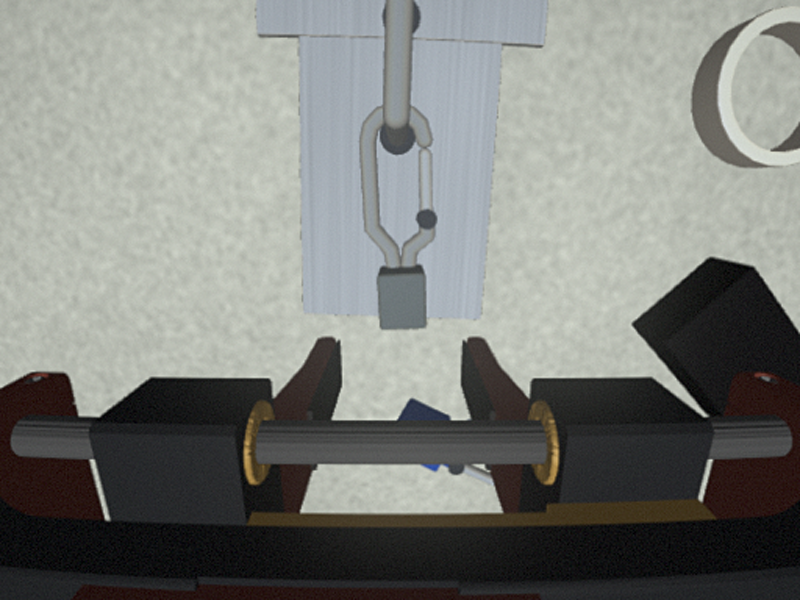

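The weight lies flat on the plate with the block at (401,298). The leg is inside at (397,138), the gate is shut with its tip against the nose at (425,148), and the fingers are clear. I'll hand in.

```bash
python3 -c "
from plant import arm
print(arm.hand_in())"
```

```text
the job is handed in; nothing more can be done
None
```

The trim weight is clipped onto the eye's outer leg with the gate shut, the catch was proved at about 10 N, and it was left flat, released and still, then handed in at about 24 s; one risk is that while setting it down I pressed about 18 N on the base plate, which would break the 15 N limit if the plate counts as part of the eye, and no verdict came back.

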